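Press the lid home on a coffee sample tin with the ratchet press

ROBOT

A 6-joint arm with a two-finger parallel gripper is mounted at the origin on the work surface. World frame = base frame: x ahead of the robot, y to its left, z up, the work surface at z = 0. Lengths are in m, angles in rad, forces in N, time in s.
With the tool pointing down it reaches from about 0.25 to 0.775 m from the base axis. Payload 4 kg.
Tool frame: the origin (TCP) lies at the very end of the fingers, on their centre line; the grasp point (between the pads) lies 19 mm behind it (ctrl.grip_point_offset is the distance from the TCP to the grasp point, in m); z points along the fingers, y is the line along which they close (so a half turn about z gives the same grasp; the last joint's range is limited). The gripper opens to 85 mm and grips with 20 to 120 N. Pads are 22 mm wide; open, the fingers measure 114 mm over their backs; the gripper's body (76 mm by 85 mm) begins 54 mm behind the grasp point. The pads swing forward as they close: fully open they stand 13 mm farther back than shut.
Start: joints at [1.196, 0.087, 1.371, -0, 1.684, -0.103], TCP at [0.148, 0.53, 0.205] pointing down, gripper open.
Joint ranges: [-3.1, 3.1], [-0.76, 2.03], [0.27, 2.55], [-1.08, 4.22], [0.17, 2.65], [-2.57, 2.57]. Speed limits (rad/s): [2.79, 2.79, 3.14, 3.14, 3.14, 3.14].

INTERFACE

Orientations are given as [roll, pitch, yaw] about the fixed x, y, z axes, in that order (R = Rz(yaw) Ry(pitch) Rx(roll)).
In Python, from rig import ctrl gives the robot as it stands.
- The arm moves only by the tool jog_arm, never from a script. Its argument "moves" is text: rows parted by semicolons, each of 6 numbers parted by spaces: the shift along the tool's x, y, z in m, then the turn, a rotation vector about the tool's x, y, z in rad. In form: tx ty tz wx wy wz; .... A call has 1 to 5 rows; each row shifts and turns the commanded pose from where the row before left it, along the tool's axes as they then stand; what a row does not reach is not made up. A row lasts 1/8 s, in which the tool goes at most 62.5 mm and 10.7 degrees, less where a joint would pass 70% of its speed; a pose out of reach is approached as far as the arm can. A call is refused whole if a number of a shift passes 0.0625 or a number of a turn 0.188, either way. A call with a gripper value outside its range is refused whole. "grip" is the opening, from 0 (shut) to 1 (fully open), set as the call begins (left out, the last holds). The fingers move at their own pace and stop on an object; "squeeze" is the grip in N (left out, the last holds). Time passes only in rows, so rows that do not move let the fingers close. It gives the time, the measured TCP pose, the force, the opening and the grip force at its end, in the units of the state.
- ctrl.read_state(): the state, without advancing time (a new reading comes with each control period).
- ctrl.camera(name): name is "scene" or "top" or "wrist"; returns a dict with "frame" (400x640x3 uint8, red, green, blue), "range_z" (400x640 float32, m along the optical axis (not along the pixel's ray), 0 where there is no reading), "mtx" (3x3 intrinsics, pixels), "extrinsics" (4x4, takes a point from world to camera coordinates). Camera axes: x right, y down, z forward; pixel columns grow to the right and rows downward; lengths in m; the calibration is good to about 2 mm. A picture is of the moment at which its call begins.
- ctrl.finish_job(): hands the job in; it is judged then, once.
The state is a dict: "t": time; "q": joint angles; "joint_vel": joint speeds; "effort": joint torques, N m; "tcp_pos": TCP position; "tcp_rot": TCP orientation; "ft_force": force on the tool from outside, world axes, zero at the start; "wrist_torque": the same for the moment, N m; "grip_width": opening from 0.0 (shut) to 1.0 (fully open); "grip_force": force on a finger pad.
Only numpy, scipy, OpenCV 4.12 (cv2) and the standard library are available. Lean on these libraries where they do the work, as an engineer would, in place of code of your own. Each camera call takes 0.05 s, during which the arm holds its last target. There are 200 camera calls.

TASK

One of the three sample tins on the table still has its lid standing proud. Stand that tin upright in the middle of the press's round black pad and let go of it, then take the press's wooden handle and pump it up and down until the ram has pushed the lid fully home, flush with the tin's rim; leave the tin standing there and let go of the handle. Work the ram and the lid only through the handle, never with the gripper, and do not shift the other things on the table.

Things in the scene. Friction and masses are not known exactly. Their poses are not given: they have to be found in the camera images.
- tin: the tin whose lid stands proud: a plain metal cylinder 52 mm in diameter, 60 mm high to the rim, with a brown paper band, about 0.2 kg, loose and upright on the table. Origin: centre of its underside, z up its axis. Its lid, a metal disc 45 mm in diameter, at first stands 12 mm above the rim (72 mm above the underside). It is among two like tins with flush lids.
- tin_lid (a joint): how far the lid has been pushed into the tin, m: 0 = 12 mm proud, 0.012 = flush with the rim (fully home, against a firm stop). It is a tight fit: moving it takes about 20 N, and it stays where it is pushed.
- pad (a point): centre of the upper face of the press's round black pad (62 mm in diameter, 15 mm above the table), where the tin must stand. Axes as the press's. Front (-x) and left (+y) of the pad are open; the ram hangs over it, so the tin has to come in from the front with the gripper tilted back towards the robot by about 45 degrees.
- press: the grey press, fixed, its place and yaw (within 0.2) vary. Origin on the table under the pad's centre; x away from the robot, y to its left. Base plate: x +-90 mm, y -130 to +60 mm, 12 mm high. Column 44 by 34 mm at y -129 to -95 mm, 270 mm high. From it a head reaches over the pad to y = 30 mm, 190 to 260 mm above the table, front face at x = -32 mm.
- ram_foot (a point): centre of the flat underside of the ram (foot 28 mm in diameter), straight above the pad's centre; at first 133 to 145 mm above the table. The ram is a steel bar with ratchet teeth 17 mm apart on its far (+x) side, top about 315 mm above the table.
- ram (a joint): how far the ram has come down, m: 0 = up (foot 130 mm above the pad), 0.070 = foot level with the rim of a tin on the pad. The guide is stiff (15 N): the ram stays where it is. A full stroke of the handle, up and then down, brings it down one tooth, 17 mm (the first 7 to 25 mm).
- pivot (a point): the lever's pivot, in the plane in which the handle swings: 50 mm beyond (press +x) and 65 mm right (press -y) of the pad's centre, 220 mm above the table. The lever turns about the press's x axis.
- handle_mid (a point): middle of the wooden handle: a round bar 24 mm in diameter, 115 mm long along the lever, starting 160 mm from the pivot; this point is 215 mm from the pivot. The handle sticks out to the press's left (+y) and swings up and down; it can be pinched from above, the fingers on its near and far sides (closing along the press's x).
- press_lever (a joint): angle of the lever, rad: 0 = fully up (handle 0.19 rad above level), 0.38 = fully down (0.19 rad below), firm stops at both ends. It stays where it is left (friction about 3 N at the handle). Going down, its pawl pushes the ram (about 5 to 15 N at the handle); going up, the pawl rides over the teeth and the ram stays. When the lid is home the handle stops firmly on its way down.
- closed_tin_1: a like tin with its lid flush (60 mm high in all), loose; leave alone. Origin: centre of its underside.
- closed_tin_2: the second like tin with its lid flush; leave alone. Origin: centre of its underside.
- cupping_bowl: a white bowl, 90 mm in diameter, 55 mm high, loose; leave alone
- mug: a white mug, 80 mm in diameter, 85 mm high, loose; leave alone
- scoop: a spoon-shaped scoop lying on the table, loose; leave alone
- bean_brush: a hand brush lying on the table, loose; leave alone
Not all that is in view belongs to the job. Leave any orange or purple look-alike of the tin alone.

How it is judged:
By the outcome, as a careful person would: the job done as asked, in the order asked, and still so for the second after the job is handed in, with the robot touching nothing.
It also fails if it takes over 69 s, if anything falls off the work surface, if the arm or the gripper's body presses on something with over 40 N, if the wrist force passes 120 N, or if a joint passes its speed limit or range.

## Working session

There is one attempt and no reset: what is moved stays moved. The work goes in short steps, Python scripts to look and compute and a tool call to move; the robot and the scene stay as the last step left them, time stands still between calls to the robot, and variables do not carry over. Pictures are saved under pics/ and viewed, at most 10 in all, crops included, and the job is handed in when it is done.

Besides the shell and the picture viewer there is one more tool, called after "Emit:" by a JSON object that holds its "name" and its "arguments". jog_arm: Moves the arm, as the interface text tells. Its arguments: {"type":"object","properties":{"moves":{"type":"string"},"grip":{"type":"number"},"squeeze":{"type":"number"}},"required":["moves"]}

```bash
ls; mkdir -p pics; cat > h.py <<'E'
import numpy as np, cv2
from rig import ctrl
from scipy.spatial.transform import Rotation as R
def snap(n):
    c=ctrl.camera(n); return c
def cloud(c):
    z=c["range_z"]; K=c["mtx"]; v,u=np.mgrid[:z.shape[0],:z.shape[1]]
    P=np.stack([(u-K[0,2])/K[0,0]*z,(v-K[1,2])/K[1,1]*z,z],-1)
    E=np.linalg.inv(c["extrinsics"]); W=P@E[:3,:3].T+E[:3,3]; W[z==0]=np.nan
    return W
def save(c,n): cv2.imwrite("pics/"+n+".png",c["frame"][...,::-1])
E
python3 - <<'E'
from h import *
import pickle
for n in("scene","top"):
    c=snap(n); save(c,n); pickle.dump(c,open(n+".pkl","wb")); print(n,np.linalg.inv(c["extrinsics"])[:3,3],(c["range_z"]>0).mean())
print(ctrl.read_state())
E
```

```text
pics
scene [1.46192744 0.66785794 1.22696556] 0.97833203125
top [ 0.36094375 -0.0673125   1.47875541] 0.9958359375
{'t': 0.1, 'q': array([ 1.19593289e+00,  8.79212530e-02,  1.37212185e+00, -8.47136847e-06,
        1.68359616e+00, -1.03090288e-01]), 'joint_vel': array([ 0.00087787, -0.00063487, -0.00246655,  0.0004606 , -0.00138854,
       -0.00065139]), 'effort': array([ 1.50147836e-03, -3.53013575e+01, -3.14217961e+01, -1.54075287e-04,
        7.94966327e-03, -2.99295061e-05]), 'tcp_pos': array([0.14745902, 0.52934199, 0.20372478]), 'tcp_rot': array([-3.13955604e+00, -2.02237602e-04,  2.86981836e+00]), 'ft_force': array([-0.00792594,  0.44343449, -0.17398626]), 'wrist_torque': array([ 0.01851077,  0.02782216, -0.00278812]), 'grip_force': 0.0, 'grip_width': 1.0003199403215701}
```

View pics/scene.png

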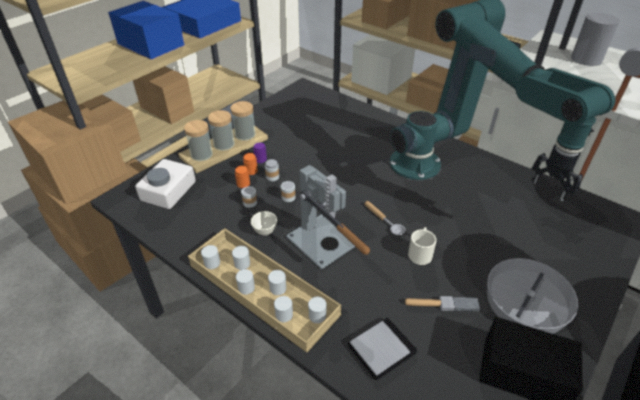

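View pics/top.png

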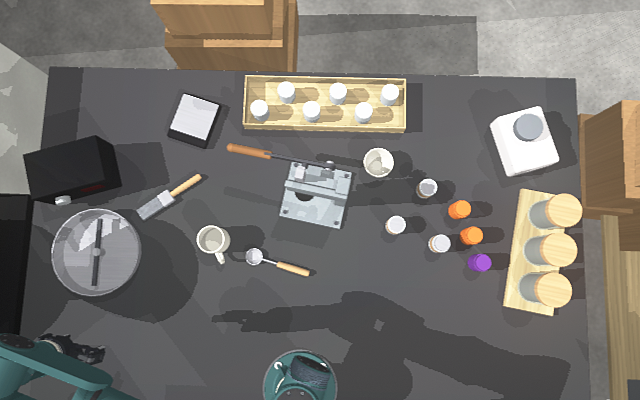

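The top view has up as +x and left as +y. It shows three tins at about (428,188), (396,226) and (440,244), the press at (317,190), and the handle from (228,148) to (270,155). Next I'll measure these.

```bash
python3 - <<'E'
from h import *
import pickle
c=pickle.load(open("top.pkl","rb")); W=cloud(c)
for (u,v) in [(428,188),(396,226),(440,244)]:
    w=W[v-14:v+15,u-14:u+15].reshape(-1,3); w=w[w[:,2]>.045]
    print(u,v,len(w),np.nanmax(w[:,2]),np.percentile(w[:,2],[50,90]),"mid",(w[:,:2].min(0)+w[:,:2].max(0))/2,"ext",np.ptp(w,0))
    t=w[w[:,2]>.065]; 
    if len(t): print(' hi',len(t),t.mean(0),np.ptp(t,0))
print("table",np.nanmedian(W[300:320,150:200,2]))
im=c["frame"]; hsv=cv2.cvtColor(im,cv2.COLOR_RGB2HSV)
m=((hsv[...,0]<20)&(hsv[...,1]>90)); m[:, :220]=0; m[:,285:]=0; m[:140]=0; m[165:]=0
p=W[m]; p=p[p[:,2]>.1]; print("handle",len(p),p.mean(0),p.min(0),p.max(0), np.ptp(p,0))
# handle line fit
l=cv2.fitLine(p.astype(np.float32),cv2.DIST_L2,0,.01,.01).ravel();print("line",l)
# base plate: rect from z 8..17mm
w=W[150:240,270:365]; b=(w[...,2]>.005)&(w[...,2]<.020); 
print("base",b.sum(),cv2.minAreaRect(w[b][:,:2].astype(np.float32)))
hd=(w[...,2]>.24)&(w[...,2]<.268); r=cv2.minAreaRect(w[hd][:,:2].astype(np.float32)); print("head",hd.sum(),r,cv2.boxPoints(r))
hd=(w[...,2]>.285); print("ramtop",hd.sum(),w[hd].mean(0) if hd.any() else '')
c2=pickle.load(open("scene.pkl","rb"))
pass
cv2.imwrite("pics/topc.png",cv2.resize(im[125:260,215:460,::-1],None,fx=3.2,fy=3.2,interpolation=cv2.INTER_CUBIC))
cv2.imwrite("pics/scc.png",cv2.resize(c2["frame"][150:280,230:390,::-1],None,fx=4.5,fy=4.5,interpolation=cv2.INTER_CUBIC))
E
```

```text
428 188 242 0.06796676042617755 [0.05958356 0.06325724] mid [ 0.59794951 -0.36571295] ext [0.04925731 0.0509028  0.02232577]
 hi 7 [ 0.59077531 -0.36598079  0.06622765] [0.02392375 0.0417388  0.00284278]
396 226 242 0.06775213308592587 [0.05984678 0.06321615] mid [ 0.48482621 -0.27315435] ext [0.04849903 0.05162477 0.0171726 ]
 hi 9 [ 0.48076915 -0.27581631  0.06612129] [0.03523813 0.02032443 0.0026649 ]
440 244 260 0.0800193425267548 [0.07025005 0.0747706 ] mid [ 0.43357337 -0.40375279] ext [0.0502179  0.05067926 0.03469418]
 hi 194 [ 0.43234415 -0.4040009   0.07166359] [0.04624712 0.04709488 0.01494255]
table 0.0002657743520850797
handle 346 [0.6600496  0.15067245 0.20951749] [0.64056819 0.08756666 0.19523176] [0.68189498 0.21060892 0.22094947] [0.04132678 0.12304227 0.02571772]
line [ 0.19515795  0.9771439  -0.08428062  0.6600495   0.15067251  0.20951755]
base 2201 ((0.5777000784873962, -0.03500187397003174), (0.2799113690853119, 0.29248297214508057), 2.3686397075653076)
head 1022 ((0.5842771530151367, -0.04443325102329254), (0.16366632282733917, 0.08512672036886215), 79.25251770019531) [[ 0.5272001  -0.11689369]
 [ 0.6108335  -0.1327682 ]
 [ 0.6413542   0.02802719]
 [ 0.5577208   0.0439017 ]]
ramtop 116 [0.58432995 0.00288929 0.30437802]
```

View pics/topc.png

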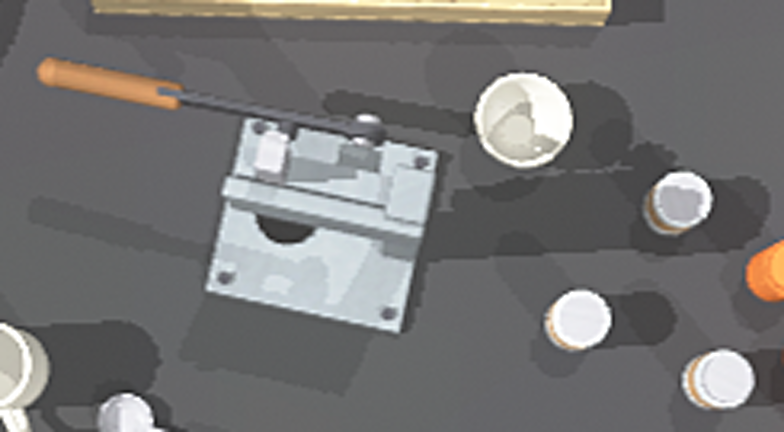

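View pics/scc.png

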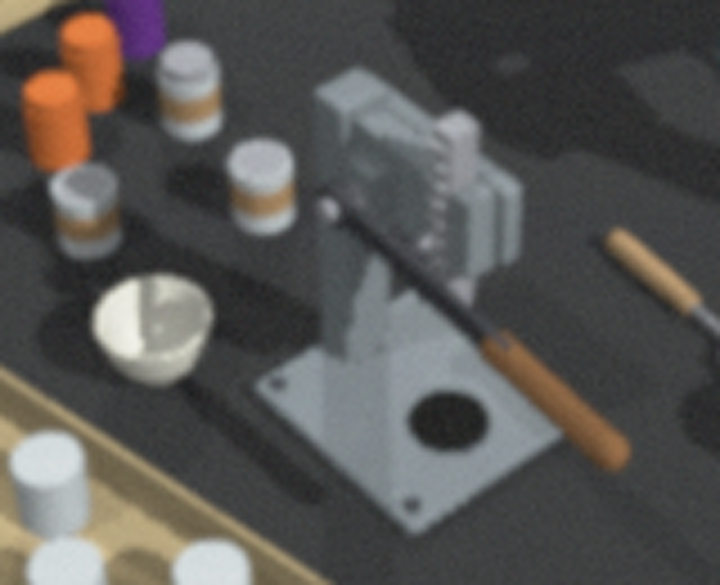

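The tin at (440,244) in the top view, world (0.433,-0.404), is 72 mm high, so it is the proud one. The pad is visible in the scene view at about (330,244). I'll fit the pad and the plate.

```bash
cat >> h.py <<'E'
def ray(c,uv,z):
    K=c["mtx"];E=np.linalg.inv(c["extrinsics"]); uv=np.atleast_2d(uv).astype(float)
    d=np.c_[(uv[:,0]-K[0,2])/K[0,0],(uv[:,1]-K[1,2])/K[1,1],np.ones(len(uv))]@E[:3,:3].T; o=E[:3,3]
    return o+d*((z-o[2])/d[:,2])[:,None]
E
python3 - <<'E'
from h import *
import pickle
c=pickle.load(open("scene.pkl","rb")); g=cv2.cvtColor(c["frame"],cv2.COLOR_RGB2GRAY)
sub=g[230:258,312:345]; print(sub[14,::2])
m=(sub<60).astype(np.uint8); n,l,s,cc=cv2.connectedComponentsWithStats(m)
k=l[14,17]; print(s[k],cc[k])
cn=max(cv2.findContours((l==k).astype(np.uint8),cv2.RETR_EXTERNAL,cv2.CHAIN_APPROX_NONE)[0],key=len)
p=ray(c,cn[:,0]+[312,230],.015)[:,:2]; print("pad circle",cv2.fitEllipse((p*1000).astype(np.float32)), cv2.minEnclosingCircle((p*1000).astype(np.float32)))
# top: plate
t=pickle.load(open("top.pkl","rb")); q=np.array([[247,118],[437,152],[400,332],[207,291]])/3.2+[215,125]
w=ray(t,q,.012)[:,:2]; print("plate corners\n",w)
for nm,y in(("scene",c),("top",t)):
    for a in [-.19]:
        # bright plate mask corners refine
        pass
e1=w[0]-w[1]; e2=w[3]-w[2]; e3=w[0]-w[3]; e4=w[1]-w[2]
for e in(e1,e2): print(np.linalg.norm(e),np.arctan2(-e[0],e[1]))
for e in(e3,e4): print(np.linalg.norm(e),np.arctan2(e[1],e[0]))
m=w.mean(0); yaw=-.19; ex=np.array([np.cos(yaw),np.sin(yaw)]); ey=np.array([-ex[1],ex[0]])
print("pad from plate",m+.035*ey)
# pad from the handle line: pivot plane x=+50 press; perpendicular
h=np.array([.6600,.1507]); print("handle press coords rel plate pad", (h-(m+.035*ey))@np.c_[ex,ey])
W=cloud(t); w=W[150:240,270:365]; hh=w[w[...,2]>.285]; print("ramtop",hh.min(0),hh.max(0))
W=cloud(c)
im=c["frame"]; hsv=cv2.cvtColor(im,cv2.COLOR_RGB2HSV)
m=((hsv[...,0]<20)&(hsv[...,1]>90)); m[:,:335]=0; m[:,372:]=0; m[:215]=0; m[257:]=0
p=W[m];p=p[(p[:,2]>.1)&(p[:,2]<.3)]; print("handle scene",len(p),p.mean(0),p.min(0),p.max(0)); print(cv2.fitLine(p.astype(np.float32),cv2.DIST_HUBER,0,.01,.01).ravel())
# tin in scene
w=W[155:190,258:284].reshape(-1,3); t=w[(w[:,2]>.02)&(w[:,1]<-.35)&(w[:,0]<.47)]; print("tin scene",len(t),t.min(0),t.max(0))
E
```

```text
[134 131 140 148 110  41  40  34  34  38  35  34  37  90 147 152 150]
[ 10   8  16  12 150] [17.37333333 13.18666667]
pad circle ((586.216796875, 5.608704566955566), (50.286136627197266, 52.52729034423828), 46.47194290161133) ((585.9463500976562, 5.692206859588623), 27.225980758666992)
plate corners
 [[ 0.67384367  0.0454029 ]
 [ 0.6448447  -0.13978488]
 [ 0.46959438 -0.10776244]
 [ 0.50399314  0.07777004]]
0.18744454082554757 -0.15533078735304603
0.1886943987131085 -0.18332388898128155
0.1729070124942543 -0.18830478024777902
0.17815193569414228 -0.18073021409664122
pad from plate [0.57967903 0.00327655]
handle press coords rel plate pad [0.0510333  0.15993978]
ramtop [ 0.56909638 -0.0074391   0.28615311] [0.60280843 0.01554919 0.31274127]
handle scene 276 [0.66862364 0.15805066 0.20663444] [0.64706061 0.08343627 0.19393831] [0.68601354 0.21271514 0.21875026]
[ 0.18412142  0.9785477  -0.09243174  0.668624    0.15805075  0.20663448]
tin scene 232 [ 0.37011807 -0.51281787  0.02037883] [ 0.46358362 -0.37243415  0.07507095]
```

```bash
cat >> h.py <<'E'
from scipy.linalg import fractional_matrix_power as fmp
def pose(p,phi,tilt,roll=0):
    """TCP pose; tool z points tilt rad forward of straight down along heading phi; roll about tool y after"""
    c,s=np.cos(phi),np.sin(phi); z=np.array([c*np.sin(tilt),s*np.sin(tilt),-np.cos(tilt)]); y=np.array([-s,c,0])
    T=np.eye(4); T[:3,:3]=np.c_[np.cross(y,z),y,z]; T[:3,3]=p; return T
def cur():
    s=ctrl.read_state(); T=np.eye(4); T[:3,:3]=R.from_euler("xyz",s["tcp_rot"]).as_matrix(); T[:3,3]=s["tcp_pos"]; return T
def step(A,B,n):
    D=np.real(fmp(np.linalg.inv(A)@B,1/n)); r=np.r_[D[:3,3],R.from_matrix(D[:3,:3]).as_rotvec()]
    print(n,"rows of",np.round(r,4)); return r
def play(A,r,n):
    D=np.eye(4);D[:3,3]=r[:3];D[:3,:3]=R.from_rotvec(r[3:]).as_matrix()
    for _ in range(n): A=A@D
    return A
E
python3 - <<'E'
from h import *
A=cur(); V=pose([.35,0,.28],-.3,0); step(A,V,10)
tilt=np.pi/4; phi=-.75; G=pose([0,0,0],phi,tilt); z=G[:3,2]
gp=np.array([.433,-.404,.034]); G[:3,3]=gp+.019*z; P=G.copy(); P[:3,3]=G[:3,3]-.11*z
print("pre",P[:3,3]); step(V,P,10); step(P,G,4)
E
```

```text
10 rows of [-0.0343 -0.0451 -0.0076 -0.0002 -0.      0.0028]
pre [ 0.38591822 -0.36013878  0.09834672]
10 rows of [-0.0131 -0.029   0.0257  0.0177 -0.0772  0.0426]
4 rows of [-0.     -0.      0.0275  0.     -0.     -0.    ]
```

Emit:
{"name": "jog_arm", "arguments": {"moves": "-0.034 -0.045 -0.0075 0 0 0.003; -0.034 -0.045 -0.0075 0 0 0.003; -0.034 -0.045 -0.0075 0 0 0.003; -0.034 -0.045 -0.0075 0 0 0.003; -0.034 -0.045 -0.0075 0 0 0.003", "grip": 1}}

```text
t: 0.72
tcp_pos: [0.2495, 0.265, 0.2421]
tcp_rot: [-3.141, 0.0, 2.855]
ft_force: [1.1, -0.6, 0.1]
grip_width: 0.997
grip_force: 0.0
```

Emit:
{"name": "jog_arm", "arguments": {"moves": "-0.034 -0.045 -0.0075 0 0 0.003; -0.034 -0.045 -0.0075 0 0 0.003; -0.034 -0.045 -0.0075 0 0 0.003; -0.034 -0.045 -0.0075 0 0 0.003; -0.034 -0.045 -0.0075 0 0 0.003"}}

```text
t: 1.35
tcp_pos: [0.3473, 0.0006, 0.2798]
tcp_rot: [3.141, 0.0, 2.839]
ft_force: [0.8, 0.1, -0.9]
grip_width: 0.995
grip_force: 0.0
```

Emit:
{"name": "jog_arm", "arguments": {"moves": "-0.013 -0.029 0.0255 0.0177 -0.077 0.0425; -0.013 -0.029 0.0255 0.0177 -0.077 0.0425; -0.013 -0.029 0.0255 0.0177 -0.077 0.0425; -0.013 -0.029 0.0255 0.0177 -0.077 0.0425; -0.013 -0.029 0.0255 0.0177 -0.077 0.0425"}}

```text
t: 1.98
tcp_pos: [0.3675, -0.1672, 0.1672]
tcp_rot: [-3.092, 0.393, 2.633]
ft_force: [-0.5, 0.1, -0.2]
grip_width: 1.001
grip_force: 0.0
```

Emit:
{"name": "jog_arm", "arguments": {"moves": "-0.013 -0.029 0.0255 0.0177 -0.077 0.0425; -0.013 -0.029 0.0255 0.0177 -0.077 0.0425; -0.013 -0.029 0.0255 0.0177 -0.077 0.0425; -0.013 -0.029 0.0255 0.0177 -0.077 0.0425; -0.013 -0.029 0.0255 0.0177 -0.077 0.0425"}}

```text
t: 2.6
tcp_pos: [0.3804, -0.3579, 0.0983]
tcp_rot: [-3.141, 0.786, 2.39]
ft_force: [0.5, 0.6, -0.4]
grip_width: 0.999
grip_force: 0.0
```

```bash
python3 - <<'E'
from h import *
c=snap("wrist"); save(c,"w1")
A=cur(); W=cloud(c)
m=(W[...,2]>.066)&(W[...,2]<.08)&(np.linalg.norm(W[...,:2]-[.433,-.404],axis=-1)<.05)
w=W[m]; print(m.sum(), w.mean(0),(w.min(0)+w.max(0))/2,np.ptp(w,0))
G=pose([0,0,0],-.75,np.pi/4); z=G[:3,2]; G[:3,3]=np.array([.433,-.404,.034])+.019*z
step(A,G,5)
E
```

```text
1182 [ 0.42564128 -0.39866985  0.07198105] [ 0.43023634 -0.40272015  0.07011068] [0.04460601 0.04423937 0.00817155]
5 rows of [-0.0015  0.0009  0.0223 -0.0011 -0.0007 -0.0007]
```

View pics/w1.png

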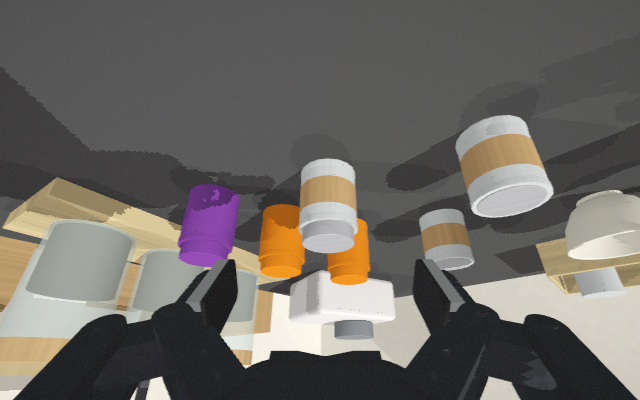

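The wrist view is upside down. The proud-lid tin is centred between the fingers at (328,205), the orange ones stand well behind it, and the way in is clear.

Emit:
{"name": "jog_arm", "arguments": {"moves": "-0.0015 0.001 0.022 -0.001 0 0; -0.0015 0.001 0.022 -0.001 0 0; -0.0015 0.001 0.022 -0.001 0 0; -0.0015 0.001 0.022 0 0 0; -0.0015 0.001 0.022 0 0 0"}}

```text
t: 3.28
tcp_pos: [0.4453, -0.4098, 0.0253]
tcp_rot: [3.14, 0.782, 2.392]
ft_force: [1.0, 0.1, 0.3]
grip_width: 0.999
grip_force: 0.0
```

Emit:
{"name": "jog_arm", "arguments": {"moves": "0 0 0 0 0 0; 0 0 0 0 0 0; 0 0 0 0 0 0; 0 0 0 0 0 0; 0 0 0 0 0 0", "grip": 0, "squeeze": 50}}

```text
t: 3.9
tcp_pos: [0.4454, -0.4102, 0.0275]
tcp_rot: [3.141, 0.786, 2.392]
ft_force: [-0.3, -1.3, 1.5]
grip_width: 0.549
grip_force: 50.5
```

```bash
python3 - <<'E'
from h import *
c=snap("wrist"); save(c,"w2")
A=cur(); print(ctrl.read_state()["grip_width"],A[:3,3],A[:3,3]-.019*A[:3,2]); W=cloud(c)
d=np.linalg.norm(W[...,:2]-[.433,-.404],axis=-1)
m=(d<.04)&(W[...,2]>.062)&(W[...,2]<.085); w=W[m]; print(m.sum(), w.mean(0),(w.min(0)+w.max(0))/2,np.ptp(w,0))
E
```

```text
0.5451662594752704 [ 0.44545511 -0.41026599  0.0274435 ] [ 0.43560536 -0.40112694  0.04087705]
3781 [ 0.42363068 -0.39252395  0.0698109 ] [ 0.42514512 -0.39410549  0.07278268] [0.06294368 0.05974293 0.02155426]
```

View pics/w2.png

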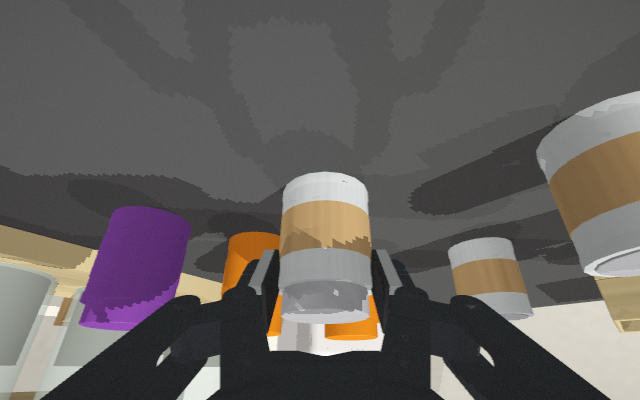

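The tin is held squarely (centre near 325,245) but with the pads high on it. I'll regrasp 8 mm lower to get more clearance under the ram.

Emit:
{"name": "jog_arm", "arguments": {"moves": "0 0 0 0 0 0; 0 0 0 0 0 0; 0.003 0 0.003 0 0 0; 0.0027 0 0.0027 0 0 0; 0 0 0 0 0 0", "grip": 0.8}}

```text
t: 4.58
tcp_pos: [0.4448, -0.4094, 0.0173]
tcp_rot: [3.14, 0.782, 2.392]
ft_force: [-0.1, -0.1, -0.2]
grip_width: 0.798
grip_force: 0.0
```

Emit:
{"name": "jog_arm", "arguments": {"moves": "0 0 0 0 0 0; 0 0 0 0 0 0; 0 0 0 0 0 0; 0 0 0 0 0 0", "grip": 0, "squeeze": 50}}

```text
t: 5.08
tcp_pos: [0.4454, -0.4101, 0.0189]
tcp_rot: [3.14, 0.785, 2.392]
ft_force: [-0.8, 1.2, 2.3]
grip_width: 0.545
grip_force: 50.1
```

```bash
python3 - <<'E'
from h import *
A=cur(); print(A[:3,3],A[:3,2])
# tin axis relative to tool, from wrist view: rim/lid points above pads
c=snap("wrist"); W=cloud(c); d=np.linalg.norm(W[...,:2]-[.433,-.404],axis=-1)
m=(d<.035)&(W[...,2]>.069)&(W[...,2]<.0745); m[:200]=0; w=W[m]
print(m.sum()); print(cv2.minEnclosingCircle((w[:,:2]*1000).astype(np.float32)))
h=c["frame"]; hsv=cv2.cvtColor(h,cv2.COLOR_RGB2HSV)
t=(hsv[...,0]>8)&(hsv[...,0]<25)&(hsv[...,1]>70)&(d<.05); b=W[t]; print(len(b),b.mean(0),b.min(0),b.max(0))
# circle fit of radius 26 to band points
from scipy.optimize import least_squares
b=b[(b[:,2]>.015)&(b[:,2]<.055)]
f=least_squares(lambda p:np.hypot(b[:,0]-p[0],b[:,1]-p[1])-.026,[.433,-.404],loss="soft_l1",f_scale=.001); print("axis",f.x)
g=f.x-A[:2,3]; print("axis rel TCP fwd/left",g@[np.cos(-.75),np.sin(-.75)],g@[-np.sin(-.75),np.cos(-.75)])
E
```

```text
[ 0.44535145 -0.41012953  0.01891559] [ 0.51804178 -0.48050546 -0.70763495]
1555
((428.2380676269531, -398.7205810546875), 30.105138778686523)
4526 [ 0.420095   -0.38861153  0.03351668] [ 0.38389534 -0.4266237   0.00139445] [ 0.4827676  -0.3647422   0.07491011]
axis [ 0.43626947 -0.40333069]
axis rel TCP fwd/left -0.0112795458656333 -0.0012159916062992725
```

```bash
cat >> h.py <<'E'
PAD=np.array([.583,.0034]); YAW=-.19; EX=np.array([np.cos(YAW),np.sin(YAW)]); EY=np.array([-EX[1],EX[0]])
E
python3 - <<'E'
from h import *
A=cur(); B=A.copy(); B[2,3]+=.11; B[:2,3]-=.02*np.array([.73,-.68]); step(A,B,4)
C=pose(np.r_[PAD-.138*EX,.125],YAW,np.pi/4); print(C[:3,3]); r=step(B,C,10)
for k in range(0,11,2): print(play(B,r,k)[:3,3].round(3))
D=C.copy(); D[2,3]=.045; step(C,D,3)
E
```

```text
4 rows of [-0.0159  0.     -0.023  -0.      0.      0.    ]
[0.44748342 0.02946253 0.125     ]
10 rows of [ 0.0138  0.0387 -0.0132 -0.0394 -0.     -0.0396]
[ 0.431 -0.397  0.129]
[ 0.453 -0.313  0.128]
[ 0.466 -0.228  0.127]
[ 0.47  -0.142  0.127]
[ 0.463 -0.055  0.126]
[0.447 0.029 0.125]
3 rows of [ 0.0189 -0.      0.0189  0.     -0.      0.    ]
```

Emit:
{"name": "jog_arm", "arguments": {"moves": "-0.016 0 -0.023 0 0 0; -0.016 0 -0.023 0 0 0; -0.016 0 -0.023 0 0 0; -0.016 0 -0.023 0 0 0"}}

```text
t: 5.62
tcp_pos: [0.4297, -0.3952, 0.1271]
tcp_rot: [3.14, 0.779, 2.392]
ft_force: [0.7, -0.3, -1.9]
grip_width: 0.543
grip_force: 51.4
```

Emit:
{"name": "jog_arm", "arguments": {"moves": "0.0138 0.0387 -0.0132 -0.0394 0 -0.0396; 0.0138 0.0387 -0.0132 -0.0394 0 -0.0396; 0.0138 0.0387 -0.0132 -0.0394 0 -0.0396; 0.0138 0.0387 -0.0132 -0.0394 0 -0.0396; 0.0138 0.0387 -0.0132 -0.0394 0 -0.0396"}}

```text
t: 6.25
tcp_pos: [0.4677, -0.183, 0.1245]
tcp_rot: [3.14, 0.779, 2.673]
ft_force: [-0.4, -0.4, -2.1]
grip_width: 0.55
grip_force: 51.3
```

Emit:
{"name": "jog_arm", "arguments": {"moves": "0.0138 0.0387 -0.0132 -0.0394 0 -0.0396; 0.0138 0.0387 -0.0132 -0.0394 0 -0.0396; 0.0138 0.0387 -0.0132 -0.0394 0 -0.0396; 0.0138 0.0387 -0.0132 -0.0394 0 -0.0396; 0.0138 0.0387 -0.0132 -0.0394 0 -0.0396"}}

```text
t: 6.88
tcp_pos: [0.4456, 0.0302, 0.1229]
tcp_rot: [-3.141, 0.78, 2.953]
ft_force: [-0.5, 0.1, -2.9]
grip_width: 0.55
grip_force: 51.3
```

```bash
python3 - <<'E'
from h import *
c=snap("wrist"); save(c,"w3"); print(cur()[:3,3],ctrl.read_state()["tcp_rot"])
W=cloud(c); q=(W[...,:2]-PAD); X=q@EX; Y=q@EY; Z=W[...,2]
def rep(n,m):
    print(n,m.sum(), *(np.round([X[m].min(),X[m].max(),Y[m].min(),Y[m].max(),Z[m].min(),Z[m].max(),X[m].mean(),Y[m].mean()],4)) if m.any() else [])
g=cv2.cvtColor(c["frame"],cv2.COLOR_RGB2GRAY)
rep("pad",(np.hypot(X,Y)<.045)&(abs(Z-.015)<.006)&(g<60))
rep("foot",(np.hypot(X,Y)<.03)&(Z>.12)&(Z<.17))
f=(np.hypot(X,Y)<.04)&(Z>.12)&(Z<.18); 
if f.any(): print("foot z", np.percentile(Z[f],[1,10,50,90]))
rep("headfront",(Z>.195)&(Z<.255)&(abs(X+.032)<.015)&(abs(Y)<.05))
E
```

```text
[0.44486943 0.03456927 0.12246226] [3.13698303 0.77957435 2.95649416]
pad 0
foot 66 -0.0152 -0.0116 -0.0085 0.0107 0.1679 0.1698 -0.0136 0.0011
foot z [0.16791866 0.16883939 0.17379405 0.17869308]
headfront 0
```

View pics/w3.png

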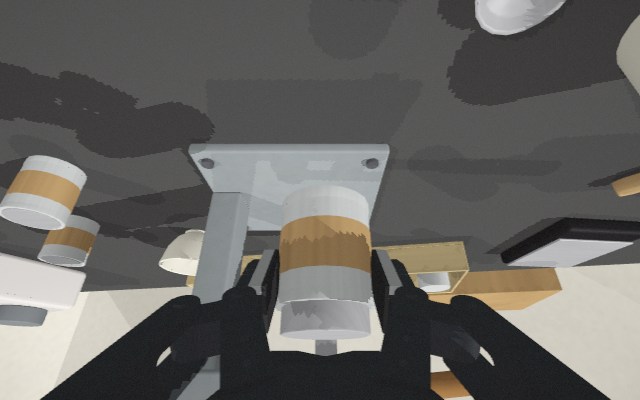

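The tin is held, and the plate's front corners are visible at about (190,146) and (389,146). I'll refine the press pose from that front edge.

```bash
python3 - <<'E'
from h import *
c=snap("wrist"); print(cur()[:3,3],ctrl.read_state()["joint_vel"].round(3))
W=cloud(c); Z=W[...,2]; q=W[...,:2]-PAD; X=q@EX;Y=q@EY
m=(abs(Z-.012)<.004)&(X>-.12)&(X<0)&(abs(Y+.035)<.13)
g=cv2.cvtColor(c["frame"],cv2.COLOR_RGB2GRAY); m&=(g>110)
n,l,s,cc=cv2.connectedComponentsWithStats(m.astype(np.uint8)); k=1+s[1:,4].argmax(); print(s[k])
M=(l==k)
# front edge: first plate pixel per column (rows grow toward far side as inverted)
cols=np.arange(215,370,5); uv=[]
for u in cols:
    v=np.where(M[:,u])[0]
    if len(v): uv.append((u,v.min()))
p=ray(c,uv,.012)[:,:2]; L=cv2.fitLine(p.astype(np.float32),cv2.DIST_HUBER,0,.001,.001).ravel(); d=L[:2]*np.sign(L[1])
yaw=np.arctan2(-d[0],d[1]); print("front edge yaw",yaw,"edge x (press, from PAD est)",((p-PAD)@EX).mean())
rows=np.arange(152,190,4)
for nm,fn in(("L",np.min),("R",np.max)):
    uv=[(fn(np.where(M[v])[0]),v) for v in rows if M[v].any()]; p=ray(c,uv,.012)[:,:2]; print(nm,np.round((p-PAD)@EY,4))
E
```

```text
[0.44537719 0.03272925 0.12259503] [-0.086  0.014 -0.013 -0.002 -0.012 -0.056]
[ 183  148  201   55 7948]
front edge yaw -0.1822495 edge x (press, from PAD est) -0.09558092121580344
L [-0.1272 -0.1277 -0.1273 -0.1278 -0.1273 -0.1279 -0.1274 -0.128  -0.1275
 -0.1281]
R [0.06   0.0601 0.0602 0.0603 0.0595 0.0596 0.0597 0.0598 0.0599 0.0601]
```

Emit:
{"name": "jog_arm", "arguments": {"moves": "0 0 0 0 0 0; 0 0 0 0 0 0; 0 0 0 0 0 0"}}

```text
t: 7.35
tcp_pos: [0.4473, 0.0278, 0.1248]
tcp_rot: [3.141, 0.783, 2.949]
ft_force: [-0.9, -0.1, -2.1]
grip_width: 0.549
grip_force: 51.6
```

```bash
python3 - <<'E'
from h import *
c=snap("wrist"); A=cur(); print(A[:3,3],ctrl.read_state()["joint_vel"].round(3))
YAW=-.186; EX=np.array([np.cos(YAW),np.sin(YAW)]); EY=np.array([-EX[1],EX[0]])
W=cloud(c); Z=W[...,2]; q=W[...,:2]-PAD; X=q@EX;Y=q@EY
g=cv2.cvtColor(c["frame"],cv2.COLOR_RGB2GRAY)
print("gray col 250:",g[140:165,250]); print("Z",Z[140:165,250].round(4)); print("X",X[140:165,250].round(4))
v=165; print("row165 left", np.c_[np.arange(186,205),g[v,186:205],Y[v,186:205].round(4),Z[v,186:205].round(4)][::2]); print("right",np.c_[np.arange(372,396),g[v,372:396],Y[v,372:396].round(4),Z[v,372:396].round(4)][::2])
# tin band axis
from scipy.optimize import least_squares
hsv=cv2.cvtColor(c["frame"],cv2.COLOR_RGB2HSV)
t=(hsv[...,0]>8)&(hsv[...,0]<25)&(hsv[...,1]>70); t[:,:275]=0;t[:,375:]=0;t[:200]=0;t[275:]=0
b=W[t]; b=b[np.linalg.norm(b-A[:3,3],axis=1)<.08]
f=least_squares(lambda p:np.hypot(b[:,0]-p[0],b[:,1]-p[1])-.026,A[:2,3],loss="soft_l1",f_scale=.001); d=f.x-A[:2,3]; print(len(b),"axis rel fwd,left",d@EX,d@EY, "band z",b[:,2].min(),b[:,2].max())
# upright?: axis at lower and upper half
for s in (b[:,2]<np.median(b[:,2]),b[:,2]>np.median(b[:,2])):
    k=b[s]; f=least_squares(lambda p:np.hypot(k[:,0]-p[0],k[:,1]-p[1])-.026,A[:2,3],loss="soft_l1",f_scale=.001); d=f.x-A[:2,3]; print(k[:,2].mean(),d@EX,d@EY)
E
```

```text
[0.44734521 0.02791186 0.12488488] [ 0.006  0.    -0.004 -0.001 -0.     0.   ]
gray col 250: [ 89 129 134 137 143 145 148 161 172 172 169 166 165 165 165 166 165 167
 165 165 166 166 166 165 166]
Z [0.0031 0.0048 0.0048 0.007  0.008  0.009  0.0104 0.0109 0.0119 0.0129
 0.0125 0.0135 0.0132 0.0125 0.0128 0.0136 0.014  0.0137 0.0126 0.014
 0.0132 0.0133 0.0133 0.0135 0.0133]
X [-0.0918 -0.0923 -0.0909 -0.092  -0.0919 -0.0915 -0.0918 -0.091  -0.0908
 -0.0905 -0.0886 -0.0883 -0.0865 -0.0841 -0.083  -0.0825 -0.0815 -0.0796
 -0.0766 -0.0769 -0.0742 -0.0728 -0.0712 -0.0698 -0.0679]
row165 left [[ 1.860e+02  8.900e+01 -1.497e-01  1.700e-03]
 [ 1.880e+02  8.900e+01 -1.483e-01  9.000e-04]
 [ 1.900e+02  8.900e+01 -1.458e-01  1.300e-03]
 [ 1.920e+02  9.000e+01 -1.438e-01  1.000e-03]
 [ 1.940e+02  8.700e+01 -1.419e-01  8.000e-04]
 [ 1.960e+02  7.500e+01 -1.394e-01  1.300e-03]
 [ 1.980e+02  6.500e+01 -1.374e-01  1.100e-03]
 [ 2.000e+02  1.360e+02 -1.271e-01  1.280e-02]
 [ 2.020e+02  1.770e+02 -1.243e-01  1.380e-02]
 [ 2.040e+02  1.750e+02 -1.228e-01  1.310e-02]]
right [[3.72e+02 1.39e+02 4.47e-02 1.77e-02]
 [3.74e+02 1.24e+02 4.68e-02 1.74e-02]
 [3.76e+02 1.40e+02 4.99e-02 1.33e-02]
 [3.78e+02 1.71e+02 5.19e-02 1.34e-02]
 [3.80e+02 1.72e+02 5.38e-02 1.37e-02]
 [3.82e+02 1.72e+02 5.59e-02 1.33e-02]
 [3.84e+02 1.70e+02 5.79e-02 1.33e-02]
 [3.86e+02 1.58e+02 6.02e-02 1.24e-02]
 [3.88e+02 7.50e+01 6.57e-02 2.30e-03]
 [3.90e+02 7.30e+01 6.82e-02 1.40e-03]
 [3.92e+02 7.40e+01 7.01e-02 2.00e-03]
 [3.94e+02 7.90e+01 7.26e-02 9.00e-04]]
4414 axis rel fwd,left -0.011747305222724984 -0.000296934282312875 band z 0.12488518681291184 0.15166980196825725
0.13232958955923677 -0.011771154602966708 -0.00031974107872562065
0.1452705704936848 -0.011723220363421653 -0.00027214916535028757
```

```bash
sed -i 's/^PAD=.*/YAW=-.186; EX=np.array([np.cos(YAW),np.sin(YAW)]); EY=np.array([-EX[1],EX[0]]); PAD=np.array([.583,.0034])-.0013*EX+.0015*EY/' h.py
python3 - <<'E'
from h import *
print(PAD); A=cur()
B=pose(np.r_[PAD+(.0117-.14)*EX+.0003*EY,.040],YAW,np.pi/4); C=pose(np.r_[PAD+.0117*EX+.0003*EY,.038],YAW,np.pi/4)
step(A,B,4); step(B,C,4)
E
```

```text
[0.58199982 0.00511454]
4 rows of [ 0.0135  0.0007  0.0165 -0.0011 -0.0004 -0.0012]
4 rows of [-0.0244  0.      0.0251  0.     -0.     -0.    ]
```

Emit:
{"name": "jog_arm", "arguments": {"moves": "0.0135 0.0007 0.0165 -0.0011 -0.0004 -0.0012; 0.0135 0.0007 0.0165 -0.0011 -0.0004 -0.0012; 0.0135 0.0007 0.0165 -0.0011 -0.0004 -0.0012; 0.0135 0.0007 0.0165 -0.0011 -0.0004 -0.0012; 0 0 0 0 0 0"}}

```text
t: 8.02
tcp_pos: [0.4544, 0.0293, 0.0373]
tcp_rot: [-3.139, 0.78, 2.958]
ft_force: [0.0, 0.5, -2.8]
grip_width: 0.549
grip_force: 51.5
```

Emit:
{"name": "jog_arm", "arguments": {"moves": "-0.018 0 0.0185 0 0 0; -0.018 0 0.0185 0 0 0; -0.018 0 0.0185 0 0 0; -0.018 0 0.0185 0 0 0; 0 0 0 0 0 0"}}

```text
t: 8.65
tcp_pos: [0.5602, 0.0106, 0.0413]
tcp_rot: [3.141, 0.789, 2.956]
ft_force: [0.8, 0.4, -2.2]
grip_width: 0.548
grip_force: 51.4
```

```bash
python3 - <<'E'
from h import *
s=ctrl.read_state(); A=cur(); print(s["t"],A[:3,3],s["ft_force"].round(1))
C=pose(np.r_[PAD+.0117*EX+.0003*EY,.038],YAW,np.pi/4); step(A,C,3)
c=snap("wrist"); W=cloud(c); q=W[...,:2]-PAD; X=q@EX;Y=q@EY;Z=W[...,2]
f=(abs(X)<.022)&(abs(Y)<.03)&(Z>.11)&(Z<.16)
print(f.sum(), np.percentile(Z[f],[1,5,50]) if f.any() else '', X[f].mean() if f.any() else '',Y[f].mean() if f.any() else '')
E
```

```text
8.65 [0.56016885 0.0105847  0.04125574] [ 0.8  0.4 -2.2]
3 rows of [-0.0073 -0.0004  0.0088  0.0004  0.0012  0.0002]
0
```

Emit:
{"name": "jog_arm", "arguments": {"moves": "-0.0073 -0.0003 0.0088 0 0.001 0; -0.0073 -0.0003 0.0088 0 0 0; -0.0073 -0.0003 0.0088 0 0 0; 0 0 0 0 0 0; 0 0 0 0 0 0"}}

```text
t: 9.32
tcp_pos: [0.5907, 0.0043, 0.0352]
tcp_rot: [-3.141, 0.784, 2.958]
ft_force: [-1.0, 0.0, -2.6]
grip_width: 0.545
grip_force: 51.5
```

```bash
python3 - <<'E'
from h import *
s=ctrl.read_state(); A=cur(); print(s["t"],A[:3,3],s["ft_force"].round(1))
q=A[:2,3]-.0117*EX-PAD; print("tin rel pad",q@EX,q@EY)
c=snap("scene"); im=c["frame"][150:280,250:410]; cv2.imwrite("pics/s2.png",cv2.resize(im[...,::-1],None,fx=4.5,fy=4.5,interpolation=cv2.INTER_CUBIC))
C=pose(np.r_[PAD+.0117*EX+.0003*EY,.0342],YAW,np.pi/4); step(A,C,2)
E
```

```text
9.325 [0.59073231 0.00434185 0.03515222] [-1.   0.  -2.6]
tin rel pad -0.0029752391006237894 0.000855538027218262
2 rows of [-0.0007 -0.0003  0.0014  0.0008 -0.0008  0.0009]
```

View pics/s2.png

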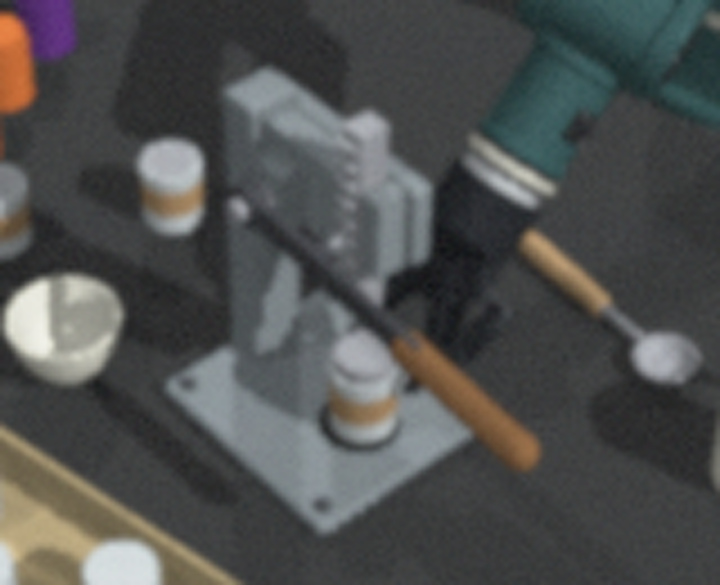

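The tin stands on the pad, with a black ring visible around it in the crop at about (365,440). I'll nudge it about 2 mm forward, lower it and release.

Emit:
{"name": "jog_arm", "arguments": {"moves": "-0.0016 -0.0003 0.0022 0 0 0; 0 0 0.0008 0 0 0; 0 0 0 0 0 0; 0 0 0 0 0 0"}}

```text
t: 9.88
tcp_pos: [0.5941, 0.0035, 0.0346]
tcp_rot: [3.142, 0.785, 2.958]
ft_force: [0.7, 0.4, -2.7]
grip_width: 0.545
grip_force: 51.5
```

Emit:
{"name": "jog_arm", "arguments": {"moves": "0 0 0 0 0 0; 0 0 0 0 0 0; 0 0 0 0 0 0; 0 0 0 0 0 0", "grip": 0.75}}

```text
t: 10.38
tcp_pos: [0.5944, 0.0035, 0.035]
tcp_rot: [3.141, 0.785, 2.958]
ft_force: [-0.7, 0.8, 0.6]
grip_width: 0.751
grip_force: 0.0
```

```bash
python3 - <<'E'
from h import *
s=ctrl.read_state(); A=cur(); print(s["t"],A[:3,3],s["ft_force"].round(1))
q=A[:2,3]-.0117*EX-PAD; print("tin rel pad",q@EX,q@EY)
c=snap("scene"); im=c["frame"][220:258,312:350]; cv2.imwrite("pics/s3.png",cv2.resize(im[...,::-1],None,fx=14,fy=14,interpolation=cv2.INTER_CUBIC))
E
```

```text
10.375 [0.59441179 0.00347795 0.03501145] [-0.7  0.8  0.6]
tin rel pad 0.0008005386965076966 0.0006869759828943174
```

View pics/s3.png

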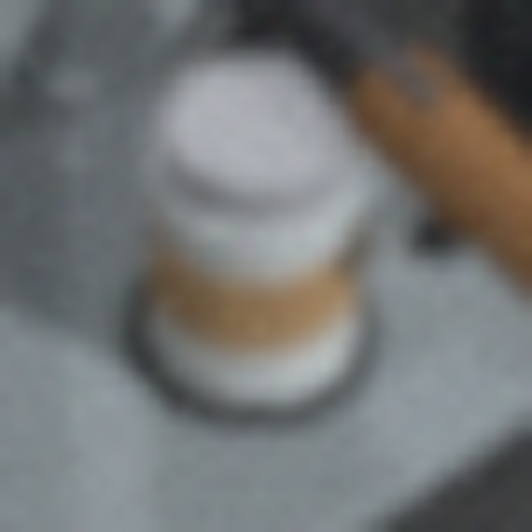

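The tin stands centred, with an even black ring around its foot. Next I'll back out and plan the approach to the handle.

Emit:
{"name": "jog_arm", "arguments": {"moves": "0 0 -0.028 0 0 0; 0 0 -0.028 0 0 0; 0 0 -0.028 0 0 0; 0 0 -0.028 0 0 0; 0 0 -0.028 0 0 0"}}

```text
t: 11.05
tcp_pos: [0.4962, 0.0216, 0.1343]
tcp_rot: [3.141, 0.785, 2.958]
ft_force: [-0.1, -0.2, 0.7]
grip_width: 0.751
grip_force: 0.0
```

```bash
cat >> h.py <<'E'
PIV=np.r_[PAD+.05*EX-.065*EY,.220]
def hpose(th,off=0.,r=.215):
    u=np.r_[EY*np.cos(th),np.sin(th)]; T=pose([0,0,0],YAW-np.pi/2,-th); T[:3,3]=PIV+r*u+(.019-off)*T[:3,2]; return T
E
python3 - <<'E'
from h import *
A=cur(); print(A[:3,3])
V=pose([.50,.17,.33],-1.0,.25); r=step(A,V,5)
for k in range(6): print(play(A,r,k)[:3,3].round(3))
P=hpose(-.088,.10); print(P[:3,3]); r=step(V,P,5); step(P,hpose(-.088),3)
W=cloud(snap("top")); q=W[...,:2]-PIV[:2]; X=q@EX;Y=q@EY;Z=W[...,2]; m=(abs(X)<.03)&(Y>.165)&(Y<.27)&(Z>.15)&(Z<.25)
print(m.sum(),X[m].mean(),np.polyfit(Y[m],Z[m],1),Y[m].max())
E
```

```text
[0.49616177 0.02158661 0.13432411]
5 rows of [-0.0089  0.0298 -0.0401  0.0817  0.1009  0.1435]
[0.496 0.022 0.134]
[0.48  0.055 0.169]
[0.472 0.088 0.207]
[0.473 0.119 0.247]
[0.483 0.147 0.288]
[0.5  0.17 0.33]
[0.66003944 0.14945926 0.28179098]
5 rows of [-0.0107  0.0303  0.0121  0.0255  0.0308  0.1494]
3 rows of [ 0.     -0.      0.0333  0.     -0.      0.    ]
326 0.0003048218548732187 [-0.0922119   0.23002007] 0.2695070036263237
```

Emit:
{"name": "jog_arm", "arguments": {"moves": "-0.009 0.03 -0.04 0.082 0.1 0.143; -0.009 0.03 -0.04 0.082 0.1 0.143; -0.009 0.03 -0.04 0.082 0.1 0.143; -0.009 0.03 -0.04 0.082 0.1 0.143; -0.009 0.03 -0.04 0.082 0.1 0.143", "grip": 1}}

```text
t: 11.72
tcp_pos: [0.497, 0.1697, 0.3196]
tcp_rot: [3.129, 0.282, 2.202]
ft_force: [0.4, 0.1, 0.9]
grip_width: 0.999
grip_force: 0.0
```

```bash
python3 - <<'E'
from h import *
A=cur(); print(A[:3,3]); P=hpose(-.09,.10); r=step(A,P,5)
E
```

```text
[0.49697275 0.16972888 0.31958141]
5 rows of [-0.0121  0.0304  0.0109  0.0326  0.0352  0.1611]
```

Emit:
{"name": "jog_arm", "arguments": {"moves": "-0.012 0.03 0.011 0.03 0.033 0.155; -0.012 0.03 0.011 0.03 0.033 0.155; -0.012 0.03 0.011 0.03 0.033 0.155; -0.012 0.03 0.011 0.03 0.033 0.155; -0.012 0.03 0.011 0.03 0.033 0.155"}}

```text
t: 12.35
tcp_pos: [0.6601, 0.1494, 0.2788]
tcp_rot: [3.13, 0.099, 1.413]
ft_force: [0.1, -0.6, -0.3]
grip_width: 1.002
grip_force: 0.0
```

Emit:
{"name": "jog_arm", "arguments": {"moves": "0 0 0 0 0 0; 0 0 0 0 0 0"}}

```text
t: 12.6
tcp_pos: [0.6583, 0.1494, 0.2799]
tcp_rot: [3.13, 0.1, 1.419]
ft_force: [-0.6, 0.0, 0.6]
grip_width: 1.001
grip_force: 0.0
```

```bash
python3 - <<'E'
from h import *
A=cur(); print(A[:3,3]); P=hpose(-.09,.0); r=step(A,P,4)
E
```

```text
[0.65830639 0.14937611 0.27990096]
4 rows of [0.0002 0.0002 0.0246 0.0038 0.0025 0.0085]
```

Emit:
{"name": "jog_arm", "arguments": {"moves": "0 0 0.0245 0.004 -0.003 -0.008; 0 0 0.0245 0.004 0.0025 0.0085; 0 0 0.0245 0.004 0.0025 0.0085; 0 0 0.0245 0.004 0.0025 0.0085; 0 0 0 0 0.005 0.017"}}

```text
t: 13.22
tcp_pos: [0.6555, 0.1404, 0.1817]
tcp_rot: [-3.138, 0.091, 1.385]
ft_force: [-0.0, -1.0, 0.6]
grip_width: 1.002
grip_force: 0.0
```

Emit:
{"name": "jog_arm", "arguments": {"moves": "0 0 0 0 0 0; 0 0 0 0 0 0; 0 0 0 0 0 0; 0 0 0 0 0 0; 0 0 0 0 0 0", "grip": 0, "squeeze": 60}}

```text
t: 13.85
tcp_pos: [0.6578, 0.1394, 0.1839]
tcp_rot: [3.14, 0.09, 1.383]
ft_force: [-0.2, 0.7, 0.9]
grip_width: 0.005
grip_force: 0.5
```

```bash
python3 - <<'E'
from h import *
s=ctrl.read_state(); A=cur(); print(s["t"],A[:3,3],s["grip_width"],s["ft_force"].round(1))
print(hpose(-.09)[:3,3]); d=A[:3,3]-.019*A[:3,2]-PIV; print("grip y,z rel piv",d[:2]@EY,d[2],np.arctan2(d[2],d[:2]@EY),d[:2]@EX)
print("up"); step(hpose(-.09),hpose(.19),5); print("down"); step(hpose(.19),hpose(-.19),5)
E
```

```text
13.85 [0.65782266 0.13940601 0.1838938 ] 0.004942376389238906 [-0.2  0.7  0.9]
[0.65840009 0.14074745 0.18175301]
grip y,z rel piv 0.2127056065950482 -0.01718319187084269 -0.0806088679314827 -0.0003415466894912743
up
5 rows of [ 0.0007  0.     -0.0121  0.      0.056   0.    ]
down
5 rows of [-0.0021 -0.      0.0163 -0.     -0.076  -0.    ]
```

```bash
python3 - <<'E'
from h import *
for n in("scene","top"):
    c=snap(n); W=cloud(c); hsv=cv2.cvtColor(c["frame"],cv2.COLOR_RGB2HSV)
    q=W[...,:2]-PIV[:2]; X=q@EX;Y=q@EY;Z=W[...,2]
    m=(hsv[...,0]<20)&(hsv[...,1]>90)&(abs(X)<.06)&(Y>.14)&(Y<.3)&(Z>.1)&(Z<.3)
    print(n,m.sum(),X[m].mean(),np.polyfit(Y[m],Z[m],1),Y[m].min(),Y[m].max())
    if n=="scene": cv2.imwrite("pics/s4.png",cv2.resize(c["frame"][170:280,290:400,::-1],None,fx=5,fy=5,interpolation=cv2.INTER_CUBIC))
E
```

```text
scene 240 0.008325049474849106 [-0.09685319  0.22602382] 0.15779975770737276 0.2879294624008242
top 120 -0.0012552109047851952 [-0.11926327  0.23189175] 0.15762386958887223 0.27993479008596495
```

View pics/s4.png

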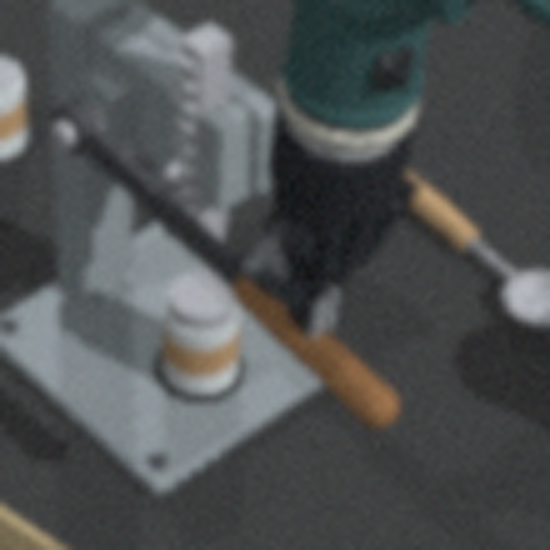

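```bash
python3 - <<'E'
from h import *
c=snap("scene"); W=cloud(c); A=cur(); s=ctrl.read_state(); print(s["grip_width"],s["tcp_rot"])
def pr(p):
    e=c["extrinsics"]@np.r_[p,1]; k=c["mtx"]@e[:3]; uv=k[:2]/k[2]; return ((uv-[290,170])*5).round()
print("tcp",pr(A[:3,3]),"gp",pr(A[:3,3]-.019*A[:3,2]))
for y in(.16,.215,.275): print("handle",y,pr(hpose(-.09,r=y)[:3,3]-.019*hpose(-.09)[:3,2]))
q=W[...,:2]-A[:2,3]; X=q@EX;Y=q@EY;Z=W[...,2]
for (u,v) in[(265,250),(285,265),(325,310),(300,290),(310,270),(320,325),(320,345)]:
    a,b=v//5+170,u//5+290; print((u,v),c["frame"][a,b],X[a,b].round(4),Y[a,b].round(4),(Z[a,b]-A[2,3]).round(4))
c=snap("wrist"); W=cloud(c); hsv=cv2.cvtColor(c["frame"],cv2.COLOR_RGB2HSV)
q=W[...,:2]-A[:2,3]; X=q@EX;Y=q@EY;Z=W[...,2]
m=(hsv[...,0]<20)&(hsv[...,1]>90)&(abs(X)<.1)&(Z>.14)&(Z<.26)
print("wrist handle",m.sum(),*( [X[m].min(),X[m].max(),Y[m].min(),Y[m].max(),Z[m].min(),Z[m].max()] if m.any() else []))
ys=np.argwhere(m); print(ys.min(0),ys.max(0)) if m.any() else 0
E
```

```text
0.0036747768370889488 [-3.14158511  0.09044918  1.38313139]
tcp [305. 349.] gp [308. 329.]
handle 0.16 [246. 276.]
handle 0.215 [309. 333.]
handle 0.275 [380. 397.]
(265, 250) [81 85 87] 0.0478 0.0113 0.123
(285, 265) [50 51 53] -0.1668 -0.186 -0.1824
(325, 310) [107 111 113] 0.0026 0.0166 0.0488
(300, 290) [34 37 39] 0.0281 0.0205 0.0855
(310, 270) [26 27 28] 0.0148 0.0144 0.0879
(320, 325) [108 110 111] 0.0041 0.0149 0.0358
(320, 345) [116  84  57] 0.0055 0.0173 0.0217
wrist handle 5839 -0.015522614508526265 0.013150689749807161 -0.049546682162840854 0.0742980091074056 0.19104913195968637 0.24200880895420804
[117 292] [343 354]
```

```bash
python3 - <<'E'
from h import *
A=cur(); c=snap("wrist"); W=cloud(c); L=(W-A[:3,3])@A[:3,:3]
print("cam in tool",(np.linalg.inv(c["extrinsics"])[:3,3]-A[:3,3])@A[:3,:3])
f=c["frame"]; hsv=cv2.cvtColor(f,cv2.COLOR_RGB2HSV); br=(hsv[...,0]<20)&(hsv[...,1]>90)
near=(np.abs(L[...,0])<.06)&(np.abs(L[...,1])<.07)&(L[...,2]>-.09)&(L[...,2]<.06)
print("fingers (not brown): z-bin, n, x range, y range")
for z in np.arange(-.09,.05,.01):
    m=near&~br&(L[...,2]>=z)&(L[...,2]<z+.01)
    if m.sum()>5: print(round(z,3),m.sum(),L[m][:,0].min().round(3),L[m][:,0].max().round(3),np.percentile(L[m][:,1],[1,25,50,75,99]).round(3))
m=near&br; print("handle")
for x in np.arange(-.06,.06,.01):
    k=m&(L[...,0]>=x)&(L[...,0]<x+.01)
    if k.sum()>5: print(round(x,2),k.sum(),"y",np.percentile(L[k][:,1],[1,99]).round(4),"z",np.percentile(L[k][:,2],[1,50,99]).round(4))
E
```

```text
cam in tool [ 0.07294898 -0.00186479 -0.17025658]
fingers (not brown): z-bin, n, x range, y range
-0.09 6169 -0.009 0.014 [-0.041 -0.029  0.001  0.025  0.037]
-0.08 2805 -0.013 0.014 [-0.035 -0.014 -0.004  0.009  0.031]
-0.07 838 -0.011 0.013 [-0.018 -0.003 -0.002 -0.     0.015]
-0.06 645 0.006 0.011 [-0.015 -0.008 -0.002  0.005  0.012]
-0.05 571 0.006 0.011 [-0.015 -0.009 -0.002  0.005  0.011]
-0.04 333 0.006 0.011 [-0.015 -0.007 -0.002  0.003  0.011]
-0.03 199 -0.06 0.007 [-0.004 -0.002 -0.001  0.     0.006]
-0.02 48 -0.003 0.058 [-0.011 -0.011 -0.011 -0.011  0.002]
handle
-0.06 7 y [-0.0044 -0.0027] z [-0.0272 -0.0266 -0.0258]
-0.05 43 y [-0.0044 -0.0027] z [-0.0286 -0.0271 -0.026 ]
-0.01 6 y [-0.0093  0.0125] z [-0.019  -0.0168 -0.0159]
0.0 294 y [-0.0153  0.0124] z [-0.0559 -0.0235 -0.0167]
0.01 780 y [-0.0108  0.0126] z [-0.0284 -0.0256 -0.0158]
0.02 816 y [-0.0106  0.0123] z [-0.0279 -0.0255 -0.0164]
0.03 858 y [-0.0105  0.0125] z [-0.0276 -0.0253 -0.0164]
0.04 914 y [-0.0109  0.0123] z [-0.0277 -0.0251 -0.0157]
0.05 957 y [-0.0108  0.0123] z [-0.0276 -0.0251 -0.0162]
```

The fingers shut without holding anything. The cloud shows finger surfaces ending near tool z -0.03, at the handle's top. I'll open and check where the tips really are.

Emit:
{"name": "jog_arm", "arguments": {"moves": "0 0 0 0 0 0; 0 0 0 0 0 0; 0 0 0 0 0 0; 0 0 0 0 0 0; 0 0 0 0 0 0", "grip": 1}}

```text
t: 14.72
tcp_pos: [0.6574, 0.1395, 0.1831]
tcp_rot: [3.142, 0.09, 1.383]
ft_force: [-0.1, 0.0, -0.7]
grip_width: 0.999
grip_force: 0.0
```

```bash
python3 - <<'E'
from h import *
A=cur(); s=ctrl.read_state(); print(A[:3,3],s["grip_width"],s["ft_force"].round(1), ctrl.grip_point_offset)
c=snap("wrist"); W=cloud(c); L=(W-A[:3,3])@A[:3,:3]
f=c["frame"]; hsv=cv2.cvtColor(f,cv2.COLOR_RGB2HSV); br=(hsv[...,0]<20)&(hsv[...,1]>90)
near=(np.abs(L[...,0])<.03)&(np.abs(L[...,1])<.08)&(L[...,2]>-.12)&(L[...,2]<.06)
for z in np.arange(-.10,.05,.01):
    m=near&~br&(L[...,2]>=z)&(L[...,2]<z+.01)
    for sg in(-1,1):
        k=m&(sg*L[...,1]>.015)
        if k.sum()>5: print(round(z,3),sg,k.sum(),"x",L[k][:,0].min().round(3),L[k][:,0].max().round(3),"y",np.percentile(L[k][:,1],[2,50,98]).round(3))
k=near&br; print("handle",k.sum(),np.percentile(L[k][:,1],[2,98]).round(4),np.percentile(L[k][:,2],[2,50,98]).round(4),L[k][:,0].min(),L[k][:,0].max())
E
```

```text
[0.65739911 0.13945405 0.18313599] 0.9985355852161212 [-0.1  0.  -0.7] 0.0187
-0.1 -1 5343 x -0.013 0.017 y [-0.074 -0.063 -0.041]
-0.1 1 5344 x -0.013 0.017 y [0.038 0.059 0.071]
-0.09 -1 1209 x -0.013 0.014 y [-0.073 -0.055 -0.043]
-0.09 1 1178 x 0.006 0.014 y [0.04  0.051 0.068]
-0.08 -1 799 x -0.007 0.012 y [-0.056 -0.045 -0.044]
-0.08 1 805 x -0.008 0.012 y [0.04  0.042 0.053]
-0.07 -1 805 x -0.011 0.012 y [-0.058 -0.045 -0.044]
-0.07 1 810 x -0.011 0.011 y [0.04  0.041 0.054]
-0.06 -1 656 x -0.012 0.011 y [-0.057 -0.045 -0.044]
-0.06 1 653 x -0.011 0.011 y [0.04  0.041 0.054]
-0.05 -1 375 x -0.013 0.011 y [-0.056 -0.045 -0.044]
-0.05 1 368 x -0.012 0.012 y [0.04  0.041 0.052]
handle 4298 [-0.0103  0.0119] [-0.028  -0.0256 -0.0174] -0.029997422294260445 0.02997583396939176
```

The finger ends really lie about 30 mm behind the reported TCP when shut and 43 mm when open, so I'll go 30 mm lower and close.

Emit:
{"name": "jog_arm", "arguments": {"moves": "0 0 0.010 0 0 0; 0 0 0.010 0 0 0; 0 0 0.010 0 0 0; 0 0 0 0 0 0"}}

```text
t: 15.28
tcp_pos: [0.656, 0.1365, 0.1512]
tcp_rot: [-3.138, 0.092, 1.383]
ft_force: [-0.4, 0.4, -0.3]
grip_width: 0.998
grip_force: 0.0
```

Emit:
{"name": "jog_arm", "arguments": {"moves": "0 0 0 0 0 0; 0 0 0 0 0 0; 0 0 0 0 0 0; 0 0 0 0 0 0; 0 0 0 0 0 0", "grip": 0, "squeeze": 60}}

```text
t: 15.9
tcp_pos: [0.6596, 0.1364, 0.1542]
tcp_rot: [3.135, 0.089, 1.382]
ft_force: [5.9, -0.2, -0.8]
grip_width: 0.261
grip_force: 58.7
```

```bash
python3 - <<'E'
from h import *
s=ctrl.read_state(); A=cur(); print(s["t"],A[:3,3],s["grip_width"],s["ft_force"].round(1),s["tcp_rot"])
print("up"); step(hpose(-.09,-.03),hpose(.19,-.03),5); print("down"); step(hpose(.19,-.03),hpose(-.19,-.03),5)
print(hpose(.19,-.03)[:3,3],hpose(-.19,-.03)[:3,3])
E
```

```text
15.9 [0.65962221 0.13644004 0.15417708] 0.26126070648302724 [ 5.9 -0.2 -0.8] [3.13466165 0.0891817  1.38236373]
up
5 rows of [ 0.0024  0.     -0.0121  0.      0.056   0.    ]
down
5 rows of [-0.0043  0.      0.0162 -0.     -0.076  -0.    ]
[0.65987266 0.14857295 0.21248645] [0.65644995 0.13038401 0.13127713]
```

The handle is held, so I'll start pumping.

Emit:
{"name": "jog_arm", "arguments": {"moves": "0.0024 0 -0.012 0 0.056 0; 0.0024 0 -0.012 0 0.056 0; 0.0024 0 -0.012 0 0.056 0; 0.0024 0 -0.012 0 0.056 0; 0.0024 0 -0.012 0 0.056 0"}}

```text
t: 16.52
tcp_pos: [0.6614, 0.1468, 0.2123]
tcp_rot: [3.137, -0.191, 1.382]
ft_force: [9.4, 0.5, -5.0]
grip_width: 0.259
grip_force: 59.5
```

Emit:
{"name": "jog_arm", "arguments": {"moves": "0 0 0 0 0 0; -0.0043 0 0.0162 0 -0.076 0; -0.0043 0 0.0162 0 -0.076 0; -0.0043 0 0.0162 0 -0.076 0; -0.0043 0 0.0162 0 -0.076 0"}}

```text
t: 17.15
tcp_pos: [0.6595, 0.1349, 0.1508]
tcp_rot: [3.132, 0.115, 1.382]
ft_force: [4.1, -1.0, 5.1]
grip_width: 0.259
grip_force: 60.8
```

Emit:
{"name": "jog_arm", "arguments": {"moves": "-0.0043 0 0.0162 0 -0.076 0; 0 0 0 0 0 0"}}

```text
t: 17.4
tcp_pos: [0.6584, 0.1295, 0.1361]
tcp_rot: [3.132, 0.19, 1.382]
ft_force: [3.2, -0.6, 7.3]
grip_width: 0.262
grip_force: 62.6
```

```bash
cat > chk.py <<'E'
from h import *
s=ctrl.read_state(); A=cur(); d=A[:3,3]-.049*A[:3,2]-PIV; print("t",s["t"],A[:3,3].round(4),"F",s["ft_force"].round(1),"M",s["wrist_torque"].round(2),"grip angle",np.arctan2(d[2],d[:2]@EY).round(3),"r",np.hypot(d[2],d[:2]@EY).round(3),"tilt",round(-np.arctan2(A[:2,2]@(-EY),-A[2,2]),3))
c=snap("top"); W=cloud(c); q=W[...,:2]-PAD; X=q@EX;Y=q@EY;Z=W[...,2]
m=(abs(X)<.02)&(abs(Y)<.02)&(Z>.2); print("ram top",np.sort(Z[m])[-15:].mean().round(4))
c=snap("scene"); W=cloud(c); q=W[...,:2]-PAD; X=q@EX;Y=q@EY;Z=W[...,2]
m=(np.hypot(X,Y)<.04)&(Z>.03)&(Z<.15); z=Z[m]; print("tin/foot z hist",np.histogram(z,np.arange(.06,.15,.004)), X[m&(Z<.07)].mean().round(4),Y[m&(Z<.07)].mean().round(4))
E
python3 chk.py
```

```text
t 17.4 [0.6584 0.1295 0.1361] F [ 3.2 -0.6  7.3] M [-0.13 -0.3   0.  ] grip angle -0.168 r 0.214 tilt -0.19
ram top 0.2825
tin/foot z hist (array([13,  9, 15, 21, 12, 20, 48,  9,  0,  0,  0,  2,  3,  3,  2,  4,  1,
        0,  4,  1,  4,  3]), array([0.06 , 0.064, 0.068, 0.072, 0.076, 0.08 , 0.084, 0.088, 0.092,
       0.096, 0.1  , 0.104, 0.108, 0.112, 0.116, 0.12 , 0.124, 0.128,
       0.132, 0.136, 0.14 , 0.144, 0.148])) 0.0168 0.0165
```

Emit:
{"name": "jog_arm", "arguments": {"moves": "0.0043 0 -0.017 0 0.076 0; 0.0043 0 -0.017 0 0.076 0; 0.0043 0 -0.017 0 0.076 0; 0.0043 0 -0.017 0 0.076 0; 0.0043 0 -0.017 0 0.076 0"}}

```text
t: 18.12
tcp_pos: [0.6613, 0.1465, 0.2123]
tcp_rot: [3.141, -0.18, 1.377]
ft_force: [5.9, -14.3, -9.6]
grip_width: 0.261
grip_force: 61.2
```

Emit:
{"name": "jog_arm", "arguments": {"moves": "0 0 0 0 0 0; 0 0 0 0 0 0"}}

```text
t: 18.38
tcp_pos: [0.6613, 0.146, 0.2147]
tcp_rot: [3.139, -0.179, 1.377]
ft_force: [2.9, -14.6, -1.5]
grip_width: 0.258
grip_force: 62.1
```

Emit:
{"name": "jog_arm", "arguments": {"moves": "-0.0043 0 0.0178 0 -0.076 0; -0.0043 0 0.0178 0 -0.076 0; -0.0043 0 0.0178 0 -0.076 0; -0.0043 0 0.0178 0 -0.076 0; -0.0043 0 0.0178 0 -0.076 0"}}

```text
t: 19.0
tcp_pos: [0.6585, 0.1291, 0.1345]
tcp_rot: [3.132, 0.201, 1.376]
ft_force: [-12.2, -7.2, 54.3]
grip_width: 0.26
grip_force: 69.3
```

Emit:
{"name": "jog_arm", "arguments": {"moves": "0 0 0 0 0 0; 0 0 0 0 0 0"}}

```text
t: 19.25
tcp_pos: [0.6586, 0.1299, 0.134]
tcp_rot: [3.132, 0.199, 1.378]
ft_force: [-3.7, -11.7, 16.5]
grip_width: 0.26
grip_force: 66.5
```

```bash
python3 chk.py
```

```text
t 19.25 [0.6586 0.1299 0.134 ] F [ -3.7 -11.7  16.5] M [-2.19  0.71  0.63] grip angle -0.178 r 0.215 tilt -0.199
ram top 0.2661
tin/foot z hist (array([10, 12, 15, 18, 17, 14, 29,  7,  7,  7,  5,  6,  7,  3,  1,  1,  2,
        2,  6,  1,  4,  3]), array([0.06 , 0.064, 0.068, 0.072, 0.076, 0.08 , 0.084, 0.088, 0.092,
       0.096, 0.1  , 0.104, 0.108, 0.112, 0.116, 0.12 , 0.124, 0.128,
       0.132, 0.136, 0.14 , 0.144, 0.148])) 0.0171 0.0155
```

Emit:
{"name": "jog_arm", "arguments": {"moves": "0.0043 0 -0.017 0 0.076 0; 0.0043 0 -0.017 0 0.076 0; 0.0043 0 -0.017 0 0.076 0; 0.0043 0 -0.017 0 0.076 0; 0.0043 0 -0.017 0 0.076 0"}}

```text
t: 19.98
tcp_pos: [0.6617, 0.149, 0.2061]
tcp_rot: [-3.14, -0.173, 1.372]
ft_force: [2.0, -21.3, -11.1]
grip_width: 0.26
grip_force: 64.3
```

Emit:
{"name": "jog_arm", "arguments": {"moves": "0 0 0 0 0 0; 0 0 0 0 0 0"}}

```text
t: 20.23
tcp_pos: [0.6617, 0.1486, 0.2082]
tcp_rot: [3.141, -0.172, 1.372]
ft_force: [-0.6, -21.7, -0.7]
grip_width: 0.267
grip_force: 65.1
```

Emit:
{"name": "jog_arm", "arguments": {"moves": "-0.0043 0 0.017 0 -0.076 0; -0.0043 0 0.017 0 -0.076 0; -0.0043 0 0.017 0 -0.076 0; -0.0043 0 0.017 0 -0.076 0; -0.0043 0 0.013 0 -0.06 0"}}

```text
t: 20.85
tcp_pos: [0.6585, 0.1309, 0.1343]
tcp_rot: [3.135, 0.194, 1.371]
ft_force: [-5.2, -22.2, 15.3]
grip_width: 0.261
grip_force: 66.0
```

Emit:
{"name": "jog_arm", "arguments": {"moves": "-0.001 0 0.004 0 -0.016 0; 0 0 0 0 0 0; 0 0 0 0 0 0"}}

```text
t: 21.22
tcp_pos: [0.6593, 0.134, 0.1323]
tcp_rot: [3.133, 0.2, 1.377]
ft_force: [-3.3, -14.9, 15.4]
grip_width: 0.26
grip_force: 68.1
```

```bash
python3 chk.py
```

```text
t 21.225 [0.6593 0.134  0.1323] F [ -3.3 -14.9  15.4] M [-2.33  0.91  0.69] grip angle -0.182 r 0.219 tilt -0.2
ram top 0.2635
tin/foot z hist (array([12, 10, 30, 39, 13, 11,  6,  9,  6,  5,  4,  3,  1,  2,  9,  6,  0,
        2,  3,  3,  5,  4]), array([0.06 , 0.064, 0.068, 0.072, 0.076, 0.08 , 0.084, 0.088, 0.092,
       0.096, 0.1  , 0.104, 0.108, 0.112, 0.116, 0.12 , 0.124, 0.128,
       0.132, 0.136, 0.14 , 0.144, 0.148])) 0.0154 0.0161
```

Emit:
{"name": "jog_arm", "arguments": {"moves": "0.0033 0 -0.0178 0 0.076 0; 0.0033 0 -0.0178 0 0.076 0; 0.0033 0 -0.0178 0 0.076 0; 0.0033 0 -0.0178 0 0.076 0; 0.0033 0 -0.0178 0 0.076 0"}}

```text
t: 21.95
tcp_pos: [0.6629, 0.155, 0.2103]
tcp_rot: [3.14, -0.184, 1.376]
ft_force: [5.2, -9.6, -9.1]
grip_width: 0.257
grip_force: 66.1
```

Emit:
{"name": "jog_arm", "arguments": {"moves": "0 0 -0.002 0 0 0; 0 0 0 0 0 0"}}

```text
t: 22.2
tcp_pos: [0.6629, 0.1542, 0.2139]
tcp_rot: [3.139, -0.182, 1.376]
ft_force: [2.7, -10.4, -2.4]
grip_width: 0.259
grip_force: 66.8
```

Emit:
{"name": "jog_arm", "arguments": {"moves": "-0.0043 0 0.014 0 -0.066 0; -0.0043 0 0.014 0 -0.066 0; -0.0043 0 0.014 0 -0.066 0; -0.0033 0 0.010 0 -0.047 0; 0 0 0 0 0 0"}}

```text
t: 22.82
tcp_pos: [0.6625, 0.1482, 0.1746]
tcp_rot: [3.124, 0.053, 1.382]
ft_force: [-5.6, -5.3, 26.7]
grip_width: 0.256
grip_force: 71.9
```

```bash
python3 chk.py
```

```text
t 22.825 [0.6625 0.1482 0.1746] F [-5.6 -5.3 26.7] M [-0.53  1.07  0.15] grip angle 0.016 r 0.223 tilt -0.053
ram top 0.2637
tin/foot z hist (array([11, 14, 33, 48, 14, 10,  9,  7, 14,  4,  5,  7,  3, 10, 12,  8,  5,
        2,  8,  9,  2,  3]), array([0.06 , 0.064, 0.068, 0.072, 0.076, 0.08 , 0.084, 0.088, 0.092,
       0.096, 0.1  , 0.104, 0.108, 0.112, 0.116, 0.12 , 0.124, 0.128,
       0.132, 0.136, 0.14 , 0.144, 0.148])) 0.0149 0.0162
```

Emit:
{"name": "jog_arm", "arguments": {"moves": "0 0 0.003 0 0 0; 0 0 0.003 0 0 0; 0 0 0 0 0 0; 0 0 0 0 0 0"}}

```text
t: 23.42
tcp_pos: [0.6627, 0.1483, 0.1728]
tcp_rot: [3.121, 0.05, 1.382]
ft_force: [-7.7, -3.4, 36.4]
grip_width: 0.256
grip_force: 72.7
```

```bash
python3 chk.py | head -3
```

```text
t 23.425 [0.6627 0.1483 0.1728] F [-7.7 -3.4 36.4] M [-0.47  1.7   0.09] grip angle 0.008 r 0.223 tilt -0.05
ram top 0.2645
tin/foot z hist (array([13, 15, 33, 51, 11, 10,  7, 10,  7,  6,  8,  4,  9,  7, 11,  8,  3,
```

The handle now stops firmly partway down: 36 N with almost no travel, and the tin's top at rim height. I'll unload it, let go and withdraw.

Emit:
{"name": "jog_arm", "arguments": {"moves": "0 0 -0.006 0 0 0; 0 0 -0.006 0 0 0; 0 0 0 0 0 0; 0 0 0 0 0 0"}}

```text
t: 24.02
tcp_pos: [0.6624, 0.1484, 0.1776]
tcp_rot: [3.127, 0.053, 1.381]
ft_force: [-1.5, -3.2, 20.0]
grip_width: 0.258
grip_force: 71.2
```

Emit:
{"name": "jog_arm", "arguments": {"moves": "0 0 0 0 0 0; 0 0 0 0 0 0; 0 0 0 0 0 0; 0 0 0 0 0 0", "grip": 1}}

```text
t: 24.52
tcp_pos: [0.6589, 0.1494, 0.1665]
tcp_rot: [-3.14, 0.056, 1.383]
ft_force: [0.1, -0.1, -0.3]
grip_width: 1.003
grip_force: 0.0
```

Emit:
{"name": "jog_arm", "arguments": {"moves": "0 0 -0.025 0 0 0; 0 0 -0.03 0 0 0; 0 0 -0.03 0 0 0; 0 0 -0.03 0 0 0; 0 0 0 0 0 0"}}

```text
t: 25.15
tcp_pos: [0.6615, 0.156, 0.2856]
tcp_rot: [3.136, 0.053, 1.383]
ft_force: [0.5, 0.4, -0.9]
grip_width: 0.999
grip_force: 0.0
```

```bash
python3 chk.py; python3 - <<'E'
from h import *
import pickle
c=snap("scene"); c0=pickle.load(open("scene.pkl","rb")); W=cloud(c); q=W[...,:2]-PAD; X=q@EX;Y=q@EY;Z=W[...,2]
# tin band points facing camera -> axis; lid ring height; foot visible bottom
hsv=cv2.cvtColor(c["frame"],cv2.COLOR_RGB2HSV); t=(hsv[...,0]<25)&(hsv[...,1]>60)&(np.hypot(X,Y)<.05)&(Z>.02)&(Z<.07)
from scipy.optimize import least_squares
b=np.c_[X[t],Y[t]]; f=least_squares(lambda p:np.hypot(b[:,0]-p[0],b[:,1]-p[1])-.026,[0,0],loss="soft_l1",f_scale=.001); print("tin axis rel pad",len(b),f.x)
k=(np.hypot(X,Y)<.024)&(Z>.05)&(Z<.10)
for a in np.arange(.068,.1,.003): print(round(a,3),(k&(Z>=a)&(Z<a+.003)).sum(),end="; ")
d=np.abs(c["range_z"]-c0["range_z"])>.02; d&=(c["range_z"]>0)&(c0["range_z"]>0); 
n,l,s,cc=cv2.connectedComponentsWithStats(cv2.morphologyEx(d.astype(np.uint8),cv2.MORPH_OPEN,np.ones((3,3)))); print("\nchanged",[(x.tolist()) for x in s[1:] if x[4]>15])
E
```

```text
t 25.15 [0.6615 0.156  0.2856] F [ 0.5  0.4 -0.9] M [ 0.06 -0.03 -0.03] grip angle 0.461 r 0.258 tilt -0.053
ram top 0.264
tin/foot z hist (array([11, 19, 32, 42, 15,  9, 13,  5,  9,  9,  4,  6,  4,  9, 14,  8,  4,
        7, 11,  6,  7,  0]), array([0.06 , 0.064, 0.068, 0.072, 0.076, 0.08 , 0.084, 0.088, 0.092,
       0.096, 0.1  , 0.104, 0.108, 0.112, 0.116, 0.12 , 0.124, 0.128,
       0.132, 0.136, 0.14 , 0.144, 0.148])) 0.0149 0.0158
tin axis rel pad 56 [0.00224089 0.00171239]
0.068 14; 0.071 20; 0.074 18; 0.077 6; 0.08 9; 0.083 6; 0.086 8; 0.089 4; 0.092 8; 0.095 5; 0.098 3; 
changed [[323, 0, 293, 255, 24300], [266, 160, 13, 19, 210], [326, 176, 11, 18, 151]]
```

```bash
python3 -c "
from rig import ctrl
print(ctrl.finish_job())"
```

```text
the job is handed in; nothing more can be done
None
```

The job is handed in at about 25 s: the tin stands within about 3 mm of the pad's centre, its lid pressed to the handle's firm stop and flush within about 2 mm by depth camera, the handle is released, and nothing else has visibly moved.

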